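# Balance the load on the orbital shaker

## Task

Get the orbital shaker ready to run in balance: every vessel on it needs its twin, a vessel of the same shape and size, in the clamp straight across the platform. Take off the one vessel that has no twin and stand it upright in the empty red tray on the bench; fetch the three matching vessels from the bench and seat each one upright, all the way down, in the clamp directly opposite its twin. Set the glass down gently, leave the three vessels that are already rightly on the shaker in their clamps, and leave the sample bottle on the bench alone.

Things in the scene. Friction and masses are not known exactly. Their poses are not given: they have to be found in the camera images.
- shaker: Fixed white orbital shaker, round platform 280 mm across. Six equal steel clamps, centres 100 mm from the middle at 0, 60, .. 300 deg from its x; 0 faces 180 and so on. Seat 72 mm above bench, inside 76 mm across, strips 44 mm high. At start the odd bottle is at 180 deg, the loaded three at 300, 0, 60 in any order. Origin: on the bench under the middle, z up, x away from the control nose.
- flask_loaded: Already on the shaker, must stay there: conical flask of clear glass, open, 100 mm tall, base 64 mm across, tapering to a straight neck 32 mm wide from 72 mm height to the top: grip the neck at about 90 mm height. Origin: centre of its underside, z up. About 0.09 kg.
- tall_loaded: Already on the shaker, must stay there: tall clear glass bottle with flat blue pouring ring round its mouth, 127 mm tall, body 63 mm across up to 83 mm height, neck 46 mm wide from there to 103 mm, 40 mm above: grip the neck at about 100 mm height. Origin: centre of its underside, z up. About 0.2 kg.
- short_loaded: Already on the shaker, must stay there: short clear glass bottle with flat blue pouring ring round its mouth (like the tall one, plainly smaller), 105 mm tall, body 55 mm across up to 70 mm height, neck 40 mm wide above: grip the neck at about 90 mm height. Origin: centre of its underside, z up. About 0.2 kg.
- odd_bottle: On the shaker at the start, the one vessel with no twin: clear glass bottle without a blue ring, bare screw neck, 118 mm tall, body 60 mm across up to 82 mm height, neck 43 mm wide above: grip the neck at about 100 mm height. Origin: centre of its underside, z up. About 0.2 kg.
- flask_bench: Standing on the bench, twin of flask_loaded: conical flask of clear glass, open, 100 mm tall, base 64 mm across, tapering to a straight neck 32 mm wide from 72 mm height to the top: grip the neck at about 90 mm height. Origin: centre of its underside, z up. About 0.09 kg.
- tall_bench: Standing on the bench, twin of tall_loaded: tall clear glass bottle with flat blue pouring ring round its mouth, 127 mm tall, body 63 mm across up to 83 mm height, neck 46 mm wide from there to 103 mm, 40 mm above: grip the neck at about 100 mm height. Origin: centre of its underside, z up. About 0.2 kg.
- short_bench: Standing on the bench, twin of short_loaded: short clear glass bottle with flat blue pouring ring round its mouth (like the tall one, plainly smaller), 105 mm tall, body 55 mm across up to 70 mm height, neck 40 mm wide above: grip the neck at about 90 mm height. Origin: centre of its underside, z up. About 0.2 kg.
- sample_bottle: Bystander among the bench vessels, no twin on the shaker, to be left alone: squat white plastic bottle with ridged red screw cap, 106 mm tall, body 70 mm across, cap 36 mm across. Origin: centre of its underside, z up.
- tray: Fixed red tray at the right on the bench mat, 111 mm (its x) by 161 mm (its y), rim 38 mm high, flat floor 84 x 130 mm, 2 mm above its underside. Origin: centre of its underside, z up. Behind the bench vessels, about x 0.56, y -0.115, stands a fixed glass cylinder of pipettes, about 350 mm tall: pass in front (nearer the robot). A reagent shelf overhangs beyond x 0.66 at 0.50 m height.

How it is judged:
By the outcome, as a careful person would: the job done as asked, in the order asked, and still so for the second after the job is handed in, with the robot touching nothing.
It also fails if it takes over 106 s, if anything falls off the work surface, if the arm or the gripper's body presses on something with over 40 N, if the wrist force passes 120 N, or if a joint passes its speed limit or range.

## Robot

A 6-joint arm with a two-finger parallel gripper is mounted at the origin on a cart in front of the work surface, level with it; the furniture and walls round the work are solid. World frame = base frame: x ahead of the robot, y to its left, z up, the work surface at z = 0. Lengths are in mm, angles in rad, forces in N, time in s.
With the tool pointing down it reaches from about 350 to 725 mm from the base axis. Payload 6 kg.
Tool frame: the origin (TCP) lies at the very end of the fingers, on their centre line; the grasp point (between the pads) lies behind it (r.grip_point_offset is the z of the grasp point in the tool frame, in mm); z points along the fingers, y is the line along which they close (so a half turn about z gives the same grasp; the last joint's range is limited). The gripper opens to 85 mm and grips with 20 to 120 N. Pads are 22 mm wide; open, the fingers measure 114 mm over their backs; the gripper's body (76 mm by 85 mm) begins 54 mm behind the grasp point. The pads swing forward as they close: fully open they stand 13 mm farther back than shut.
Start: joints at [-0.823, 0.04, 0.085, 0, -1.615, -0.334], TCP at [241.261, -549.333, 231.261] pointing down, gripper open.
Joint ranges: [-2.56, 2.56], [-1.29, 2.01], [-1.08, 1.49], [-3.29, 1.98], [-2.81, -0.18], [-2.99, 2.99]. Speed limits (rad/s): [2.57, 2.57, 3.01, 3.14, 3.14, 3.14].

## Interface

Orientations are given as [roll, pitch, yaw] about the fixed x, y, z axes, in that order (R = Rz(yaw) Ry(pitch) Rx(roll)).
In Python, from rig import r gives the robot as it stands.
- The arm moves only by the tool jog_arm, never from a script. Its argument "plan" is text: rows parted by semicolons, each of 4 numbers parted by spaces: the shift along the tool's x, y, z in a scale on which 1.0 is 1 m, then the turn about the tool's z in shares of 2 pi rad (1.0 is 2 pi rad). A call has 1 to 10 rows; each row is the pose to reach, as a shift and turn from the pose commanded when the call began, along the tool's axes at that moment; what a row does not reach only later rows make up. A row lasts 1/8 s, in which the tool goes at most 62.5 mm and 10.7 degrees, less where a joint would pass 70% of its speed; a pose out of reach is approached as far as the arm can. No shift or turn number may pass 1 either way. A call with a gripper value outside its range is refused whole. "fingers" is the finger opening in m, from 0 to 0.0854, set as the call begins (left out, the last holds). The fingers move at their own pace and stop on an object; "newtons" is the grip in N (left out, the last holds). Time passes only in rows, so rows that repeat a pose let the fingers close. It gives the time, the measured TCP pose, the force, the opening and the grip force at its end, in the units of the state.
- r.read_state(): the state, without advancing time (a new reading comes with each control period).
- r.snapshot(name): name is "side" or "top" or "wrist"; returns the picture (420x560x3 uint8, red, green, blue); there is no depth.
- r.camera_model(name): a dict with "K" (3x3 intrinsics, pixels), "dist" ([k1, k2, p1, p2, k3] as OpenCV has them; the pictures are not rectified), "eye" and "attitude" of the camera in the world. Camera axes: x right, y down, z forward; pixel columns grow to the right and rows downward; lengths in mm; the calibration is good to about 2 mm. A picture is of the moment at which its call begins: read the wrist's pose just before it. camera_model takes no time and is no camera call; for the wrist camera it gives the pose at the moment of the call.
- r.close_job(): hands the job in; it is judged then, once.
The state is a dict: "time": time; "joints": joint angles; "joint_vel": joint speeds; "tau": joint torques, N m; "tool_pos": TCP position; "eef_rot": TCP orientation; "wrist_force": force on the tool from outside, world axes, zero at the start; "torque": the same for the moment, N m; "width": finger opening in mm; "gripper_force": force on a finger pad.
Only numpy, scipy, OpenCV 4.12 (cv2) and the standard library are available. Lean on these libraries where they do the work, as an engineer would, in place of code of your own. Each camera call takes 0.05 s, during which the arm holds its last target. There are 200 camera calls.

## Working session

There is one attempt and no reset: what is moved stays moved. The work goes in short steps, Python scripts to look and compute and a tool call to move; the robot and the scene stay as the last step left them, time stands still between calls to the robot, and variables do not carry over. Pictures are saved under pics/ and viewed, at most 15 in all, crops included, and the job is handed in when it is done.

Besides the shell and the picture viewer there is one more tool, called after "Request:" as name(argument=value, ...) on one line, values as JSON. jog_arm: Moves the arm, as the interface text tells. Its arguments: {"type":"object","properties":{"plan":{"type":"string"},"fingers":{"type":"number"},"newtons":{"type":"number"}},"required":["plan"]}

```bash
mkdir -p pics; python3 - <<'E'
from rig import r
import cv2
print(r.read_state()); print(r.grip_point_offset)
for n in ("side","top","wrist"):
    print(n,r.camera_model(n))
for n in ("side","top"):
    cv2.imwrite(f"pics/{n}0.png",cv2.resize(r.snapshot(n)[:,:,::-1],(800,600),interpolation=cv2.INTER_CUBIC))
E
```

```text
{'time': 0.0, 'joints': array([-8.23311718e-01,  4.08493691e-02,  8.38013988e-02, -4.81278221e-04,
       -1.61548467e+00, -3.33719012e-01]), 'joint_vel': array([ 0.00161504,  0.00076145, -0.00033289,  0.0014856 , -0.00101803,
        0.0003734 ]), 'tau': array([-5.26892982e-04, -3.68202531e+01,  3.47430182e+01,  6.93286523e+00,
       -5.27007491e-03,  1.55059769e-05]), 'tool_pos': array([ 241.19809831, -549.02960571,  230.24894213]), 'eef_rot': array([ 3.13979463e+00, -1.14437017e-04, -2.72780587e+00]), 'wrist_force': array([0.16394184, 0.43642997, 0.59085693]), 'torque': array([-0.00594187, -0.01204219, -0.02722232]), 'gripper_force': 0.0, 'width': 85.27712312610701}
-18.700000000000003
side {'K': array([[498.42499656,   0.        , 283.19936022],
       [  0.        , 498.42499656, 213.63376   ],
       [  0.        ,   0.        ,   1.        ]]), 'dist': array([-0.01290525,  0.        ,  0.        ,  0.        ,  0.        ]), 'eye': array([  134.05253099, -1342.6496318 ,   689.95627684]), 'attitude': array([-2.02844049, -0.01388494, -0.28948351])}
top {'K': array([[399.73822031,   0.        , 277.67949635],
       [  0.        , 399.73822031, 211.66787576],
       [  0.        ,   0.        ,   1.        ]]), 'dist': array([-0.04078887,  0.        ,  0.        ,  0.        ,  0.        ]), 'eye': array([ 431.72747784,  -98.79312757, 1138.13702056]), 'attitude': array([-3.04473386e+00,  4.16921733e-05, -1.57730217e+00])}
wrist {'K': array([[348.52988321,   0.        , 282.25341514],
       [  0.        , 348.52988321, 211.97724888],
       [  0.        ,   0.        ,   1.        ]]), 'dist': array([-0.0898671,  0.       ,  0.       ,  0.       ,  0.       ]), 'eye': array([ 175.00095227, -578.17990485,  373.8268381 ]), 'attitude': array([ 2.85333341e+00, -2.81469408e-03,  1.98538000e+00])}
```

View pics/top0.png

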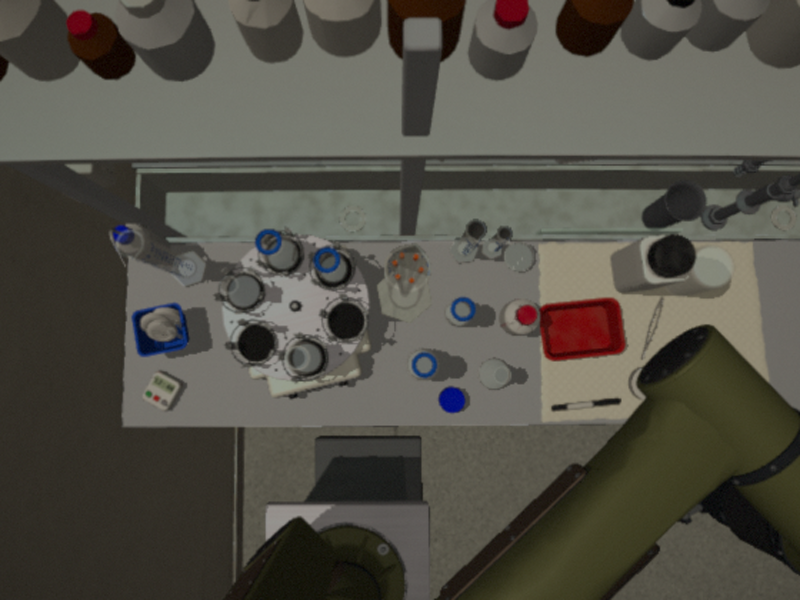

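View pics/side0.png

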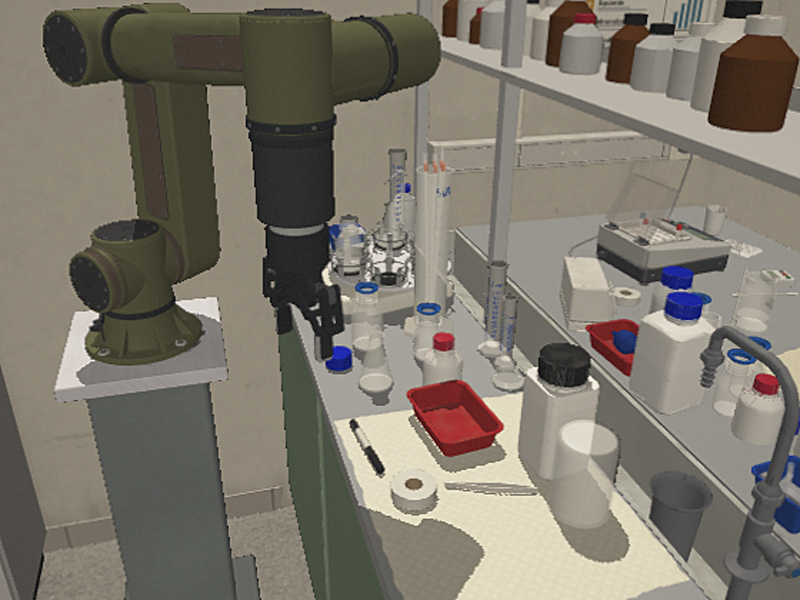

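```bash
python3 - <<'E'
from rig import r
import cv2
t=r.snapshot("top")[:,:,::-1]; s=r.snapshot("side")[:,:,::-1]
c=t[155:290,150:382]; cv2.imwrite("pics/t1.png",cv2.resize(c,None,fx=3.4,fy=3.4,interpolation=cv2.INTER_CUBIC))
c=s[140:330,222:382]; cv2.imwrite("pics/s1.png",cv2.resize(c,None,fx=3.1,fy=3.1,interpolation=cv2.INTER_CUBIC))
E
```

```text
(no output)
```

View pics/t1.png

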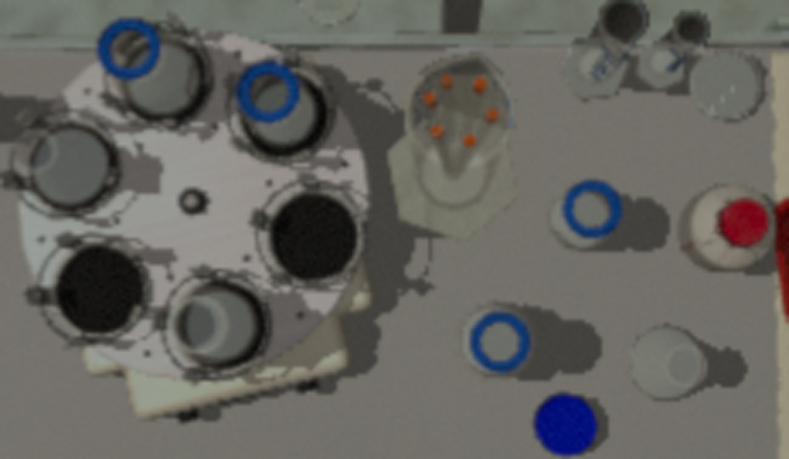

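View pics/s1.png

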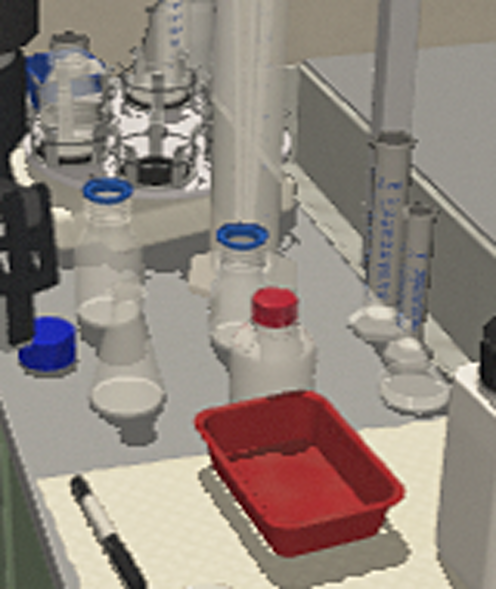

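```bash
cat > h.py <<'E'
import numpy as np, cv2, json
from scipy.spatial.transform import Rotation as R
from scipy.optimize import least_squares
from rig import r
def ray(m,uv):
    p=cv2.undistortPoints(np.array([[uv]],float),m["K"],m["dist"])[0,0]
    d=R.from_euler("xyz",m["attitude"]).as_matrix()@[p[0],p[1],1]
    return np.array(m["eye"]),d/np.linalg.norm(d)
def atz(m,uv,z):
    e,d=ray(m,uv); return e+d*(z-e[2])/d[2]
def tri(*obs):
    A=0;b=0;P=[]
    for m,uv in obs:
        e,d=ray(m,uv);Q=np.eye(3)-np.outer(d,d);A=A+Q;b=b+Q@e;P.append((e,Q))
    x=np.linalg.solve(A,b); return x,[np.linalg.norm(Q@(x-e)) for e,Q in P]
def proj(m,X):
    Rm=R.from_euler("xyz",m["attitude"]).as_matrix()
    rv=cv2.Rodrigues(Rm.T)[0]; return cv2.projectPoints(np.array(X,float).reshape(-1,1,3),rv,-Rm.T@m["eye"],m["K"],m["dist"])[0][:,0]
def totool(X,yaw):
    "world displacement -> tool axes (tool down)"
    return R.from_euler("xyz",[np.pi,0,yaw]).inv().apply(X)
E
python3 - <<'E'
from h import *
np.set_printoptions(precision=1,suppress=True)
T=r.camera_model("top");S=r.camera_model("side")
t=lambda u,v:(150+(u+.5)/3.4-.5,155+(v+.5)/3.4-.5)
s=lambda u,v:(222+(u+.5)/3.1-.5,140+(v+.5)/3.1-.5)
for n,a,b in [("back ring",(592,209),(242,237)),("front ring",(500,341),(107,190)),("flask mouth",(685,365),(126,298)),("redcap",(744,223),(275,302))]:
    print(n,*tri((T,t(*a)),(S,s(*b))))
print("flask base",atz(S,s(128,397),3),atz(T,t(667,362),15))
print("bases S",atz(S,s(108,312),0),atz(S,s(236,337),0))
for z in (70,72,75):
    a=atz(T,t(100,289),z);b=atz(T,t(313,236),z);d=a-b
    print(z,a,b,np.linalg.norm(d))
z=72
y=(a-b)/np.linalg.norm(a-b);x=np.array([y[1],-y[0],0]);C=(a+b)/2+50*x
print("C",C,"yaw",np.degrees(np.arctan2(x[1],x[0])))
for k in range(6):
    th=np.radians(60*k);P=C+100*(np.cos(th)*x+np.sin(th)*y)
    print(60*k,P)
    for n,uv in {0:[("ring",(129,48))],300:[("ring",(268,92))],180:[("neck",(204,325))]}.get(60*k,[]):
        for h in (105,118,127): print("   ",h,atz(T,t(*uv),72+h)-P)
E
```

```text
back ring [ 521.5 -220.    98.7] [np.float64(1.3014397355080076), np.float64(1.3014397355080007)]
front ring [ 421.  -147.   122.6] [np.float64(0.8546996942944344), np.float64(0.854699694294401)]
flask mouth [ 401.4 -289.7   93.3] [np.float64(0.8284131645847269), np.float64(0.8284131645846905)]
redcap [ 510.1 -336.9   99. ] [np.float64(1.5376460871291264), np.float64(1.537646087129099)]
flask base [ 402.1 -294.8    3. ] [ 400.8 -289.    15. ]
bases S [ 421.7 -146.5    0. ] [ 520.3 -220.     0. ]
70 [462.1 164.7  70. ] [502.8  -2.9  70. ] 172.509035627288
72 [462.  164.3  72. ] [502.7  -3.1  72. ] 172.1860264396898
75 [461.9 163.5  75. ] [502.5  -3.3  75. ] 171.70151265829253
C [530.8  91.9  75. ] yaw 13.658842289488238
0 [628.  115.5  75. ]
    105 [  4.1   4.9 102. ]
    118 [  1.4   2.  115. ]
    127 [ -0.5  -0.1 124. ]
60 [558.9 187.9  75. ]
120 [461.7 164.2  75. ]
180 [433.6  68.3  75. ]
    105 [ -0.3  -4.  102. ]
    118 [ -0.3  -6.2 115. ]
    127 [ -0.4  -7.7 124. ]
240 [502.6  -4.1  75. ]
300 [599.8  19.5  75. ]
    105 [ -0.6   0.5 102. ]
    118 [ -2.9  -1.1 115. ]
    127 [ -4.4  -2.3 124. ]
```

```bash
cat >> h.py <<'E'
np.set_printoptions(precision=1,suppress=True)
def plan(c,t):
    "c,t: x y z yawdeg commanded -> row in m,rad"
    d=totool(np.subtract(t[:3],c[:3]),np.radians(c[3]))/1000
    print("row %.4f %.4f %.4f %.4f"%(*d,-np.radians(t[3]-c[3])),"dist %.0f"%(1000*np.linalg.norm(d)))
def pose(c,row):
    "new commanded pose after row"
    d=R.from_euler("xyz",[np.pi,0,np.radians(c[3])]).apply(np.array(row[:3])*1000)
    return [*(np.array(c[:3])+d),c[3]-np.degrees(row[3])]
E
python3 - <<'E'
from h import *
T=r.camera_model("top");q=lambda u,v:((u+.5)*.7-.5,(v+.5)*.7-.5)
c=[atz(T,q(*p),38) for p in [(541,308),(613,298),(626,350),(547,360)]]
for x in c: print(x)
print(np.mean(c,0))
plan([241.3,-549.3,231.3,-156.3],[400,45,320,-166.3])
E
```

```text
[ 526.3 -378.8   38. ]
[ 544.9 -520.6   38. ]
[ 443.7 -541.8   38. ]
[ 425.8 -387.4   38. ]
[ 485.2 -457.1   38. ]
row -0.3842 0.4804 -0.0887 0.1745 dist 621
```

Units first: turns go in shares of 2 pi rad. So 0.174 rad / 6.2832 = 0.0277.

Request:
jog_arm(plan="-0.05 0.06 -0.06 0.0064;-0.384 0.48 -0.089 0.0277;-0.384 0.48 -0.089 0.0277;-0.384 0.48 -0.089 0.0277;-0.384 0.48 -0.089 0.0277;-0.384 0.48 -0.089 0.0277;-0.384 0.48 -0.089 0.0277;-0.384 0.48 -0.089 0.0277;-0.384 0.48 -0.089 0.0277;-0.384 0.48 -0.089 0.0277", fingers=0.085, newtons=40)

```text
time: 1.45
tool_pos: [398.5, 42.0, 320.4]
eef_rot: [3.141, 0.001, -2.901]
wrist_force: [1.0, -1.1, 0.8]
width: 85.2
gripper_force: 0.0
```

```bash
cat >> h.py <<'E'
def shot(name):
    import pickle
    r.snapshot("wrist")
    m=r.camera_model("wrist"); im=r.snapshot("wrist")[:,:,::-1]
    pickle.dump(m,open(f"pics/{name}.pkl","wb")); cv2.imwrite(f"pics/{name}_raw.png",im)
    cv2.imwrite(f"pics/{name}.png",cv2.resize(im,(800,600),interpolation=cv2.INTER_CUBIC))
def load(name):
    import pickle; return pickle.load(open(f"pics/{name}.pkl","rb"))
q=lambda u,v:((u+.5)*.7-.5,(v+.5)*.7-.5)
E
python3 - <<'E'
from h import *
shot("w1"); print(r.read_state()["tool_pos"])
E
```

```text
[398.9  44.5 318.8]
```

View pics/w1.png

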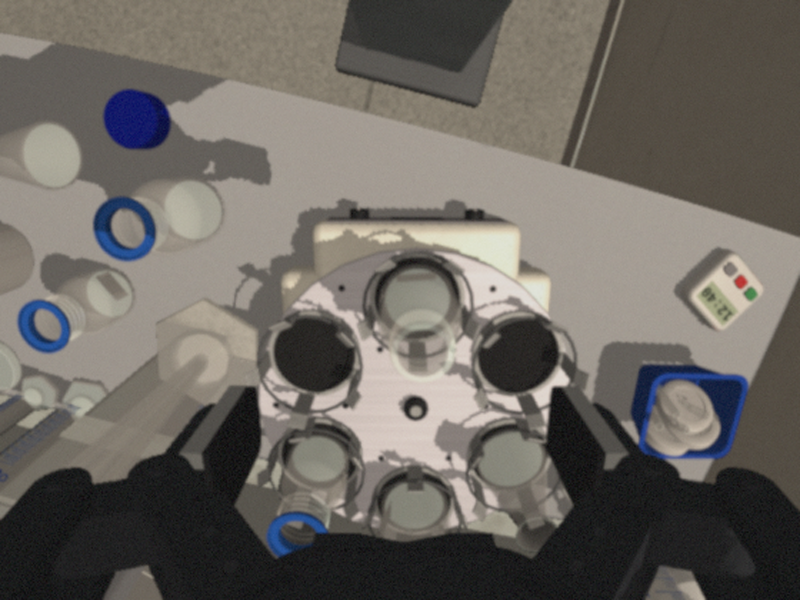

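```bash
python3 - <<'E'
from h import *
T=r.camera_model("top");W=load("w1")
t=lambda u,v:(150+(u+.5)/3.4-.5,155+(v+.5)/3.4-.5)
for n,a,b in [("240",(313,236),(314,354)),("120",(100,289),(519,355)),("odd mouth",(204,325),(421,345)),("tallring",(500,341),(125,228)),("shortring",(592,209),(45,326)),("hub",(193,201),(415,407))]:
    x,e=tri((T,t(*a)),(W,q(*b)));print(n,x,e[0])
print("disc@72",atz(W,q(314,354),72),atz(W,q(519,355),72), "odd mouth@190",atz(W,q(421,345),190),"odd base@72+",atz(W,q(420,292),74))
print("tall@127",atz(W,q(125,228),127),"short@105",atz(W,q(45,326),105),"flask in 60, base",atz(W,q(510,455),74))
E
```

```text
240 [502.5  -3.3  73.7] 0.08697920363435725
120 [461.8 164.5  73.2] 0.5683110336758785
odd mouth [433.5  65.9 179.3] 1.9413170424218047
tallring [ 420.2 -146.7  124.9] 0.0064499978536212066
shortring [ 520.4 -218.8  102.9] 0.6568390579921844
hub [530.9  91.8  71.9] 0.0904018432426045
disc@72 [503.2  -3.5  72. ] [462.1 165.5  72. ] odd mouth@190 [429.8  66.4 190. ] odd base@72+ [428.4  69.6  74. ]
tall@127 [ 419.6 -145.5  127. ] short@105 [ 519.8 -216.9  105. ] flask in 60, base [556.8 187.8  74. ]
```

```bash
python3 - <<'E'
from h import *
c=pose([241.3,-549.3,231.3,-156.3],[-.384,.48,-.089,.174]);print(c)
plan(c,[432,67.5,158,-166.3]); plan(c,[432,67.5,320,-166.3])
E
```

```text
[np.float64(399.9795030475308), np.float64(44.565991038877996), np.float64(320.30000000000007), np.float64(-166.26946563527633)]
row -0.0365 0.0147 0.1623 0.0005 dist 167
row -0.0365 0.0147 0.0003 0.0005 dist 39
```

Request:
jog_arm(plan="-0.037 0.015 0.02 0;-0.037 0.015 0.06 0;-0.037 0.015 0.1 0;-0.037 0.015 0.13 0;-0.037 0.015 0.15 0;-0.037 0.015 0.162 0;-0.037 0.015 0.162 0")

```text
time: 2.42
tool_pos: [430.9, 63.0, 157.8]
eef_rot: [-3.141, -0.0, -2.902]
wrist_force: [-0.5, -0.5, 1.2]
width: 84.8
gripper_force: 0.0
```

Request:
jog_arm(plan="0 0 0 0;0 0 0 0;0 0 0 0;0 0 0 0;0 0 0 0;0 0 0 0", fingers=0.03, newtons=40)

```text
time: 3.18
tool_pos: [431.4, 63.5, 158.9]
eef_rot: [3.141, 0.002, -2.902]
wrist_force: [-0.4, 2.0, 5.6]
width: 41.0
gripper_force: 40.1
```

```bash
python3 - <<'E'
from h import *
for i in range(3):
  s=r.read_state(); print(s["tool_pos"],s["eef_rot"],s["joints"],s["wrist_force"],s["torque"]); r.snapshot("top")
E
```

```text
[431.4  63.5 158.9] [ 3.1  0.  -2.9] [ 0.6 -0.4 -0.4  0.  -1.5 -1.9] [-0.4  2.   5.6] [0.8 0.4 0.1]
[431.4  63.5 158.9] [ 3.1  0.  -2.9] [ 0.6 -0.4 -0.4  0.  -1.5 -1.9] [-1.2  2.3  5.7] [0.8 0.4 0. ]
[431.4  63.5 158.9] [ 3.1  0.  -2.9] [ 0.6 -0.4 -0.4  0.  -1.5 -1.9] [-0.8  2.8  5.3] [0.9 0.4 0.1]
```

Request:
jog_arm(plan="0 0 -0.004 0;0 0 -0.015 0;0 0 -0.035 0;0 0 -0.06 0;0 0 -0.085 0;0 0 -0.11 0;0 0 -0.125 0;0 0 -0.13 0;0 0 -0.13 0")

```text
time: 4.45
tool_pos: [430.9, 63.2, 287.5]
eef_rot: [3.141, -0.001, -2.902]
wrist_force: [-0.2, -0.2, -2.3]
width: 40.7
gripper_force: 40.2
```

```bash
python3 - <<'E'
from h import *
s=r.read_state();print(s["tool_pos"],s["width"],s["gripper_force"],s["wrist_force"],np.degrees(s["eef_rot"]))
shot("w2")
E
```

```text
[430.9  63.2 287.5] 40.71958720214502 40.21080955913931 [-0.2 -0.2 -2.3] [ 180.    -0.  -166.3]
```

View pics/w2.png

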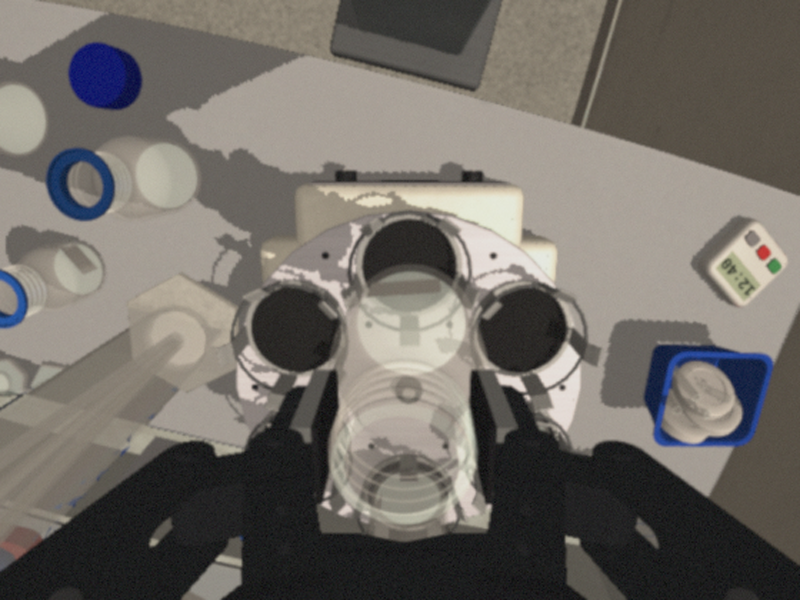

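```bash
python3 - <<'E'
from h import *
S=r.camera_model("side")
s=lambda u,v:(222+(u+.5)/3.1-.5,140+(v+.5)/3.1-.5)
c=[atz(S,s(*p),37) for p in [(197,420),(318,393),(402,492),(275,552)]]
for x in c: print(x)
print(np.mean(c,0))
c=[431,63.3,287.5,-166.3]
for t in ([425,-40,290,-166.3],[435,-230,290,-166.3],[483,-457,290,-166.3]): plan(c,t)
E
```

```text
[ 431.6 -392.2   37. ]
[ 534.8 -380.6   37. ]
[ 545.8 -520.1   37. ]
[ 435.7 -560.1   37. ]
[ 487.  -463.3   37. ]
row 0.0303 -0.0989 -0.0025 -0.0000 dist 104
row 0.0656 -0.2859 -0.0025 -0.0000 dist 293
row 0.0727 -0.5178 -0.0025 -0.0000 dist 523
```

Request:
jog_arm(plan="0.005 -0.012 0 0;0.014 -0.042 0 0;0.028 -0.09 0 0;0.045 -0.14 0 0;0.055 -0.19 0 0;0.062 -0.24 0 0;0.067 -0.29 0 0;0.069 -0.34 0 0;0.07 -0.39 0 0;0.071 -0.435 0 0")

```text
time: 5.8
tool_pos: [464.6, -378.6, 287.1]
eef_rot: [3.141, -0.001, -2.903]
wrist_force: [0.7, 0.2, -0.1]
width: 41.0
gripper_force: 40.3
```

Request:
jog_arm(plan="0 -0.04 0 0;0 -0.065 0 0;0 -0.08 0.01 0;0 -0.085 0.035 0;0 -0.085 0.065 0;0 -0.085 0.095 0;0 -0.085 0.125 0;0 -0.085 0.145 0;0 -0.085 0.155 0;0 -0.085 0.155 0")

```text
time: 7.05
tool_pos: [485.3, -458.7, 132.6]
eef_rot: [3.141, -0.001, -2.902]
wrist_force: [-0.1, -0.4, -1.4]
width: 41.3
gripper_force: 40.5
```

```bash
python3 - <<'E'
from h import *
s=r.snapshot("side")[:,:,::-1]
c=s[180:340,260:420]; a=cv2.resize(c,(400,400),interpolation=cv2.INTER_CUBIC)
w=cv2.resize(r.snapshot("wrist")[:,:,::-1],(400,300))
o=np.zeros((400,800,3),np.uint8);o[:,:400]=a;o[:300,400:]=w
cv2.imwrite("pics/tray.png",o)
E
```

```text
(no output)
```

View pics/tray.png

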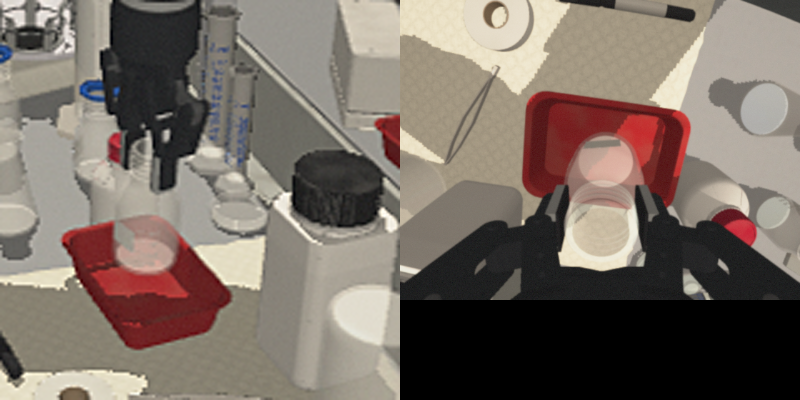

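Request:
jog_arm(plan="0 0 0.012 0;0 0 0.024 0;0 0 0.034 0;0 0 0.038 0;0 0 0.04 0;0 0 0.042 0")

```text
time: 7.9
tool_pos: [485.7, -459.1, 91.5]
eef_rot: [-3.141, 0.0, -2.902]
wrist_force: [-0.9, 2.1, 5.1]
width: 41.0
gripper_force: 41.5
```

Request:
jog_arm(plan="0 0 0.001 0;0 0 0.002 0;0 0 0.002 0")

```text
time: 8.28
tool_pos: [485.9, -459.1, 91.5]
eef_rot: [-3.14, 0.001, -2.901]
wrist_force: [-2.3, 3.8, 7.3]
width: 40.9
gripper_force: 42.5
```

Request:
jog_arm(plan="0 0 -0.001 0;0 0 -0.001 0;0 0 -0.001 0;0 0 -0.001 0", fingers=0.08)

```text
time: 8.78
tool_pos: [485.4, -458.8, 89.5]
eef_rot: [3.141, -0.0, -2.902]
wrist_force: [0.0, -0.5, -0.7]
width: 80.1
gripper_force: 0.0
```

Request:
jog_arm(plan="0 0 -0.01 0;0 0 -0.04 0;0 0 -0.1 0;0 0 -0.16 0;0 0 -0.18 0;0 0 -0.18 0")

```text
time: 9.52
tool_pos: [485.9, -459.3, 273.0]
eef_rot: [-3.138, 0.003, -2.902]
wrist_force: [-1.1, 0.1, 0.5]
width: 80.1
gripper_force: 0.0
```

```bash
python3 - <<'E'
from h import *
shot("w3"); s=r.read_state(); print(s["tool_pos"],s["eef_rot"],s["wrist_force"],s["time"])
E
```

```text
[ 485.4 -458.6  268.9] [ 3.1 -0.  -2.9] [ 0.5  0.8 -1. ] 9.625
```

View pics/w3.png

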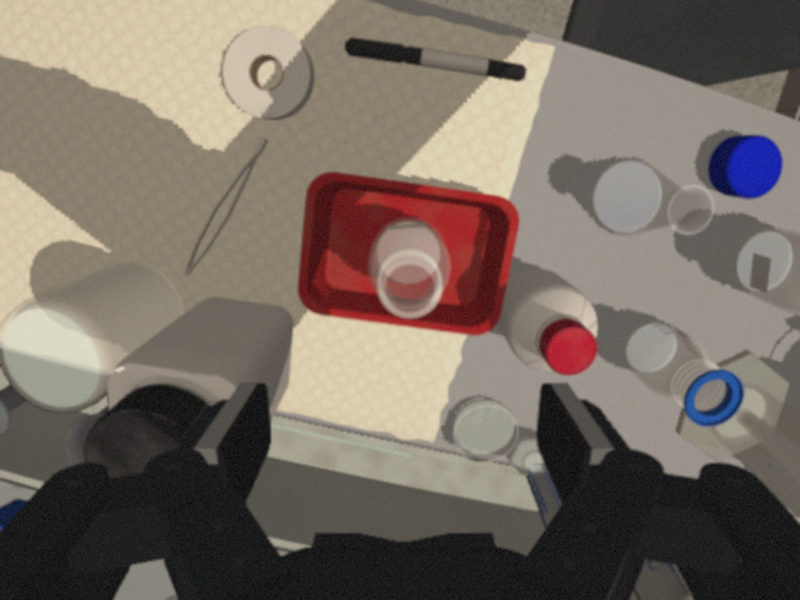

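```bash
python3 - <<'E'
from h import *
T=r.camera_model("top");W=load("w3")
t=lambda u,v:(150+(u+.5)/3.4-.5,155+(v+.5)/3.4-.5)
for n,a,b in [("flask mouth",(685,365),(691,210)),("short",(592,209),(714,397))]:
    print(n,*tri((T,t(*a)),(W,q(*b))))
print(atz(W,q(691,210),100),"base",atz(W,q(627,197),2))
c=[485.4,-458.6,269,-166.3]
for z in (270,74): plan(c,[401,-290,z,-166.3])
E
```

```text
flask mouth [ 400.8 -288.2  100.1] [np.float64(0.08583503275340967), np.float64(0.08583503275325378)]
short [ 520.1 -219.2  103.4] [np.float64(0.1987705606339363), np.float64(0.19877056063383305)]
[ 400.9 -288.2  100. ] base [ 400.9 -288.1    2. ]
row 0.0421 0.1838 -0.0010 -0.0000 dist 189
row 0.0421 0.1838 0.1950 -0.0000 dist 271
```

Request:
jog_arm(plan="0.01 0.04 0 0;0.025 0.1 0 0;0.038 0.16 0 0;0.042 0.1855 0.03 0;0.042 0.1855 0.08 0;0.042 0.1855 0.13 0;0.042 0.1855 0.17 0;0.042 0.1855 0.19 0;0.042 0.1855 0.195 0;0.042 0.1855 0.195 0")

```text
time: 10.88
tool_pos: [400.4, -288.6, 74.7]
eef_rot: [3.141, -0.001, -2.902]
wrist_force: [0.2, 0.3, 0.8]
width: 80.1
gripper_force: 0.0
```

Request:
jog_arm(plan="0 0 0 0;0 0 0 0;0 0 0 0;0 0 0 0;0 0 0 0;0 0 0 0", fingers=0.02, newtons=30)

```text
time: 11.62
tool_pos: [401.0, -288.8, 75.5]
eef_rot: [-3.141, 0.001, -2.902]
wrist_force: [-0.6, -0.7, 4.4]
width: 30.7
gripper_force: 30.0
```

Request:
jog_arm(plan="0 0 -0.003 0;0 0 -0.015 0;0 0 -0.05 0;0 0 -0.09 0;0 0 -0.13 0;0 0 -0.17 0;0 0 -0.2 0;0 0 -0.215 0;0 0 -0.22 0;0 0 -0.22 0")

```text
time: 12.88
tool_pos: [400.6, -288.4, 293.8]
eef_rot: [3.14, -0.001, -2.902]
wrist_force: [0.4, 0.4, -0.7]
width: 30.7
gripper_force: 30.0
```

```bash
python3 - <<'E'
from h import *
T=r.camera_model("top");W1=load("w1");W2=load("w2")
t=lambda u,v:(150+(u+.5)/3.4-.5,155+(v+.5)/3.4-.5)
print(tri((T,t(313,236)),(W1,q(314,354)),(W2,q(295,330))),tri((T,t(100,289)),(W1,q(519,355)),(W2,q(522,330))),atz(W2,q(410,258),73))
c=[400.6,-288.4,293.8,-166.3]
for p in ([405,-130],[440,-60],[502.8,-3.6]): plan(c,p+[293.8,-166.3])
E
```

```text
(array([502.5,  -3.3,  74.6]), [np.float64(0.04624874238644116), np.float64(0.42269021138157886), np.float64(0.4413961751550654)]) (array([461.8, 164.4,  73.9]), [np.float64(0.6602832650588277), np.float64(0.5341869019147968), np.float64(0.3355135341728961)]) [428.6  68.2  73. ]
row -0.0418 0.1529 0.0000 -0.0000 dist 158
row -0.0924 0.2126 0.0000 -0.0000 dist 232
row -0.1667 0.2525 0.0000 -0.0000 dist 303
```

Request:
jog_arm(plan="-0.003 0.012 0 0;-0.012 0.045 0 0;-0.025 0.09 0 0;-0.042 0.14 0 0;-0.065 0.18 0 0;-0.092 0.213 0 0;-0.125 0.232 0 0;-0.15 0.245 0 0;-0.163 0.251 0 0;-0.1665 0.2525 0 0")

```text
time: 14.12
tool_pos: [502.3, -3.4, 294.2]
eef_rot: [-3.142, -0.002, -2.901]
wrist_force: [0.1, -0.7, -0.5]
width: 30.1
gripper_force: 30.1
```

Request:
jog_arm(plan="0 0 0.01 0;0 0 0.035 0;0 0 0.06 0;0 0 0.08 0;0 0 0.09 0;0 0 0.09 0;0 0 0.09 0")

```text
time: 15.0
tool_pos: [502.7, -4.0, 205.9]
eef_rot: [-3.141, 0.002, -2.902]
wrist_force: [0.1, 0.4, -0.9]
width: 30.6
gripper_force: 30.1
```

```bash
python3 - <<'E'
from h import *
shot("w4"); s=r.read_state(); print(s["tool_pos"],s["eef_rot"],s["wrist_force"],s["time"])
t=r.snapshot("top")[:,:,::-1]; a=cv2.resize(t[155:290,150:300],(400,360),interpolation=cv2.INTER_CUBIC)
w=cv2.resize(cv2.imread("pics/w4_raw.png"),(400,300),interpolation=cv2.INTER_AREA)
o=np.zeros((360,800,3),np.uint8);o[:,:400]=a;o[:300,400:]=w
cv2.imwrite("pics/f.png",o)
E
```

```text
[502.7  -3.8 205.8] [ 3.1  0.  -2.9] [-0.1 -0.2 -1. ] 15.1
```

View pics/w4.png

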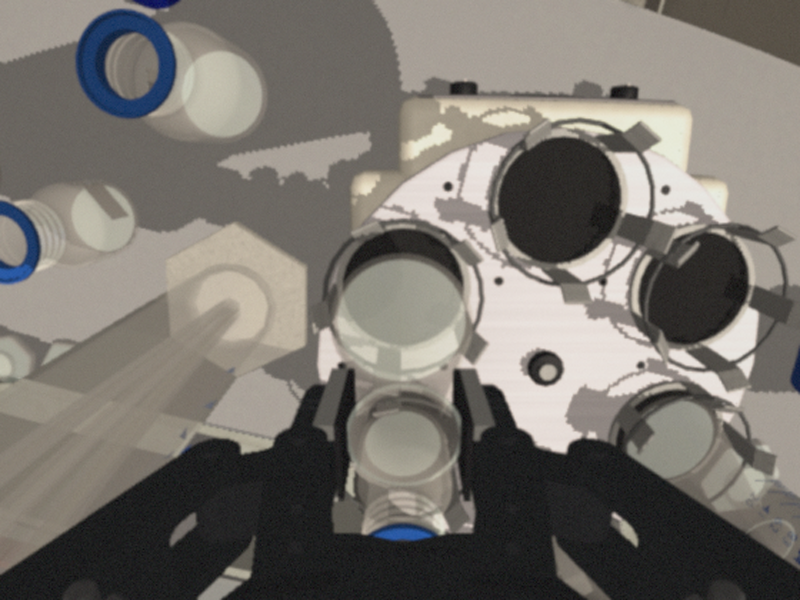

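```bash
python3 - <<'E'
from h import *
W=load("w4")
print("base",atz(W,q(402,301),131),"hoop",atz(W,q(404,297),112),"180disc",atz(W,q(560,200),73),"180hoop",atz(W,q(571,201),112),"tall",atz(W,q(126,63),127),"120",atz(W,q(692,287),73))
E
```

```text
base [494.6  -6.1 131. ] hoop [497.8  -4.3 112. ] 180disc [433.9  68.8  73. ] 180hoop [432.8  61.5 112. ] tall [ 420.7 -145.7  127. ] 120 [461.8 162.8  73. ]
```

Request:
jog_arm(plan="0 0 0.008 0;0 0 0.02 0;0 0 0.032 0;0 0 0.042 0;0 0 0.048 0;0 0 0.05 0;0 0 0.05 0")

```text
time: 16.02
tool_pos: [502.5, -3.8, 155.1]
eef_rot: [-3.142, 0.0, -2.902]
wrist_force: [0.0, -0.1, -2.0]
width: 30.5
gripper_force: 30.1
```

Request:
jog_arm(plan="0 0 0.002 0;0 0 0.003 0;0 0 0.004 0;0 0 0.005 0;0 0 0.006 0;0 0 0.006 0")

```text
time: 16.77
tool_pos: [502.4, -3.8, 148.7]
eef_rot: [3.141, -0.0, -2.902]
wrist_force: [0.2, -0.1, -1.6]
width: 30.4
gripper_force: 30.1
```

Request:
jog_arm(plan="0 0 0.001 0;0 0 0.002 0;0 0 0.002 0")

```text
time: 17.15
tool_pos: [502.7, -3.8, 147.5]
eef_rot: [-3.141, 0.001, -2.902]
wrist_force: [0.1, -0.1, 2.3]
width: 30.2
gripper_force: 30.5
```

Request:
jog_arm(plan="0 0 -0.001 0;0 0 -0.001 0;0 0 -0.001 0;0 0 -0.001 0", fingers=0.07)

```text
time: 17.65
tool_pos: [502.4, -3.8, 147.7]
eef_rot: [3.141, -0.0, -2.902]
wrist_force: [-0.1, -0.3, 0.9]
width: 70.0
gripper_force: 0.0
```

Request:
jog_arm(plan="0 0 -0.01 0;0 0 -0.04 0;0 0 -0.09 0;0 0 -0.13 0;0.04 -0.005 -0.14 0;0.08 -0.01 -0.14 0;0.08 -0.01 -0.14 0")

```text
time: 18.52
tool_pos: [426.0, -33.3, 290.3]
eef_rot: [3.141, 0.005, -2.902]
wrist_force: [0.6, -0.8, 0.1]
width: 70.1
gripper_force: 0.0
```

```bash
python3 - <<'E'
from h import *
shot("w5"); s=r.read_state(); print(s["tool_pos"],s["width"],s["time"])
E
```

```text
[427.1 -32.5 288.7] 70.04047437971346 18.625
```

View pics/w5.png

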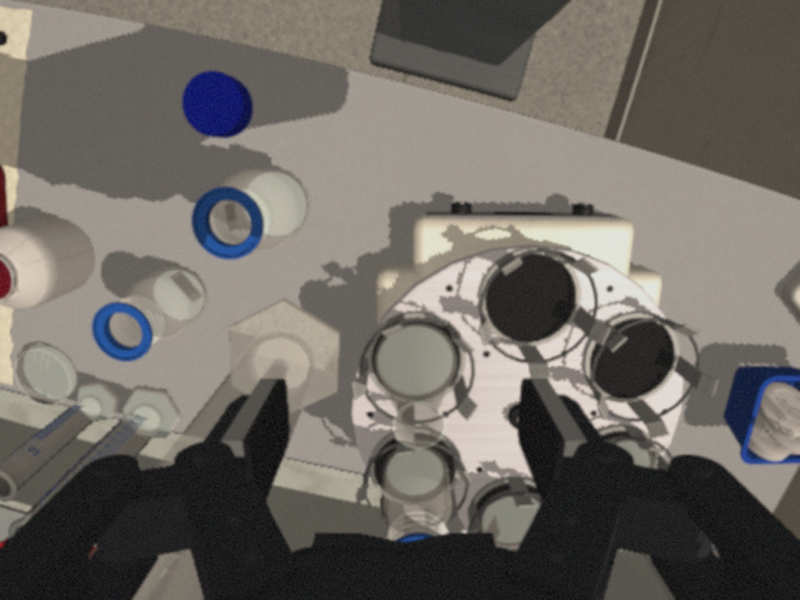

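```bash
python3 - <<'E'
from h import *
W=load("w5");print(atz(W,q(122,332),105),atz(W,q(228,222),127))
c=[427.1,-32.5,288.7,-166.3]
for p in ([420,-130],[450,-200],[520.2,-218.6]): plan(c,p+[288.7,-166.3])
E
```

```text
[ 520.8 -218.2  105. ] [ 419.9 -145.7  127. ]
row 0.0300 -0.0930 -0.0000 -0.0000 dist 98
row 0.0174 -0.1682 -0.0000 -0.0000 dist 169
row -0.0464 -0.2029 -0.0000 -0.0000 dist 208
```

Request:
jog_arm(plan="0.014 -0.045 0 0;0.03 -0.093 0 0;0.025 -0.135 0 0;0.015 -0.17 0 0;-0.025 -0.195 0 0;-0.0465 -0.203 0.04 0;-0.0465 -0.203 0.09 0;-0.0465 -0.203 0.14 0;-0.0465 -0.203 0.18 0;-0.0465 -0.203 0.2 0", fingers=0.075)

```text
time: 19.88
tool_pos: [519.6, -218.4, 84.5]
eef_rot: [3.14, -0.005, -2.902]
wrist_force: [0.1, 0.9, 0.3]
width: 74.9
gripper_force: 0.0
```

Request:
jog_arm(plan="0 0 0.006 0;0 0 0.012 0;0 0 0.013 0")

```text
time: 20.25
tool_pos: [521.0, -218.7, 75.8]
eef_rot: [-3.141, 0.001, -2.902]
wrist_force: [-0.1, -0.5, 0.2]
width: 74.9
gripper_force: 0.0
```

Request:
jog_arm(plan="0 0 0 0;0 0 0 0;0 0 0 0;0 0 0 0;0 0 0 0", fingers=0.03, newtons=40)

```text
time: 20.88
tool_pos: [520.9, -218.9, 75.8]
eef_rot: [-3.141, 0.001, -2.902]
wrist_force: [-0.7, -0.6, 5.7]
width: 38.8
gripper_force: 40.8
```

Request:
jog_arm(plan="0 0 -0.003 0;0 0 -0.015 0;0 0 -0.05 0;0 0 -0.09 0;0 0 -0.13 0;0 0 -0.17 0;0 0 -0.2 0;0 0 -0.215 0;0 0 -0.22 0;0 0 -0.22 0")

```text
time: 22.12
tool_pos: [520.3, -218.5, 293.7]
eef_rot: [3.141, -0.002, -2.902]
wrist_force: [0.8, -0.0, -2.8]
width: 38.9
gripper_force: 40.9
```

```bash
python3 - <<'E'
from h import *
c=[520.3,-218.5,293.7,-166.3]
for p in ([440,-190],[410,-130],[410,-80],[425,60],[461.9,164.2]): plan(c,p+[293.7,-166.3])
E
```

```text
row 0.0713 0.0467 0.0000 -0.0000 dist 85
row 0.0862 0.1121 0.0000 -0.0000 dist 141
row 0.0744 0.1607 0.0000 -0.0000 dist 177
row 0.0266 0.2931 0.0000 -0.0000 dist 294
row -0.0339 0.3856 0.0000 -0.0000 dist 387
```

Request:
jog_arm(plan="0.01 0.006 0 0;0.035 0.02 0 0;0.062 0.04 0 0;0.08 0.072 0 0;0.086 0.11 0 0;0.074 0.16 0 0;0.058 0.21 0 0;0.042 0.255 0 0;0.026 0.293 0 0;0.008 0.325 0 0")

```text
time: 23.38
tool_pos: [434.7, 96.5, 294.4]
eef_rot: [3.141, -0.0, -2.9]
wrist_force: [0.2, -0.3, -1.4]
width: 38.7
gripper_force: 41.0
```

Request:
jog_arm(plan="-0.018 0.028 0 0;-0.034 0.05 0 0;-0.04 0.058 0 0;-0.042 0.0605 0.02 0;-0.042 0.0605 0.05 0;-0.042 0.0605 0.08 0;-0.042 0.0605 0.092 0;-0.042 0.0605 0.095 0;-0.042 0.0605 0.095 0")

```text
time: 24.5
tool_pos: [462.2, 163.9, 201.0]
eef_rot: [3.141, 0.002, -2.902]
wrist_force: [-0.7, -0.3, -2.6]
width: 38.5
gripper_force: 41.0
```

```bash
python3 - <<'E'
from h import *
shot("w6"); s=r.read_state(); print(s["tool_pos"],s["eef_rot"],s["wrist_force"],s["time"])
E
```

```text
[462.3 164.  201.2] [ 3.1  0.  -2.9] [-0.1 -0.4 -2.7] 24.6
```

View pics/w6.png

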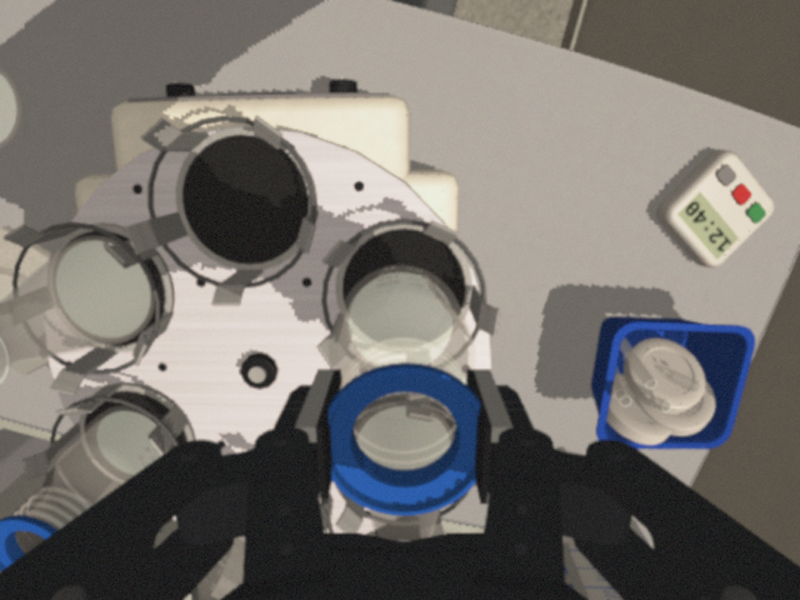

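Request:
jog_arm(plan="0 0 0.008 0;0 0 0.02 0;0 0 0.032 0;0 0 0.042 0;0 0 0.047 0;0 0 0.048 0;0 0 0.049 0;0 0 0.05 0;0 0 0.051 0;0 0 0.052 0")

```text
time: 25.85
tool_pos: [462.0, 163.9, 147.9]
eef_rot: [3.141, 0.0, -2.902]
wrist_force: [-0.3, -0.7, -2.9]
width: 38.6
gripper_force: 41.0
```

Request:
jog_arm(plan="0 0 0.001 0;0 0 0.002 0;0 0 0.002 0")

```text
time: 26.22
tool_pos: [462.5, 164.0, 147.8]
eef_rot: [3.141, 0.002, -2.902]
wrist_force: [-3.4, -0.7, 7.6]
width: 39.0
gripper_force: 41.7
```

Seated. Release, rise, move back toward the front.

Request:
jog_arm(plan="0 0 -0.001 0;0 0 -0.001 0;0 0 -0.001 0;0 0 -0.001 0", fingers=0.07)

```text
time: 26.72
tool_pos: [461.9, 163.9, 146.7]
eef_rot: [-3.142, -0.0, -2.902]
wrist_force: [0.6, 0.3, -0.4]
width: 70.0
gripper_force: 0.0
```

Request:
jog_arm(plan="0 0 -0.01 0;0 0 -0.04 0;0 0 -0.09 0;0 0 -0.13 0;0.02 -0.03 -0.14 0;0.05 -0.08 -0.14 0;0.055 -0.14 -0.14 0;0.055 -0.15 -0.14 0;0.055 -0.15 -0.14 0")

```text
time: 27.85
tool_pos: [444.2, 4.7, 287.3]
eef_rot: [3.141, 0.0, -2.904]
wrist_force: [0.8, 0.2, 0.6]
width: 70.2
gripper_force: 0.0
```

```bash
python3 - <<'E'
from h import *
s=r.read_state(); print(s["tool_pos"],s["width"],s["time"])
c=[*s["tool_pos"],-166.3]
for p in ([405,-60,s["tool_pos"][2]],[420.2,-146,s["tool_pos"][2]],[420.2,-146,88]): plan(c,p+[-166.3])
E
```

```text
[444.2   4.7 287.3] 70.16260988530647 27.85
row 0.0534 -0.0536 -0.0000 -0.0000 dist 76
row 0.0590 -0.1408 -0.0000 -0.0000 dist 153
row 0.0590 -0.1408 0.1993 -0.0000 dist 251
```

Request:
jog_arm(plan="0.03 -0.03 0 0;0.055 -0.075 0 0;0.058 -0.12 0 0;0.059 -0.141 0.03 0;0.059 -0.141 0.08 0;0.059 -0.141 0.13 0;0.059 -0.141 0.17 0;0.059 -0.141 0.195 0;0.059 -0.141 0.204 0;0.059 -0.141 0.204 0", fingers=0.08)

```text
time: 29.1
tool_pos: [420.7, -145.2, 83.2]
eef_rot: [-3.141, -0.0, -2.901]
wrist_force: [1.1, 0.1, 0.9]
width: 79.6
gripper_force: 0.0
```

Request:
jog_arm(plan="0 0 0 0;0 0 0 0;0 0 0 0;0 0 0 0;0 0 0 0;0 0 0 0", fingers=0.035, newtons=40)

```text
time: 29.85
tool_pos: [421.1, -146.1, 84.3]
eef_rot: [-3.141, 0.002, -2.902]
wrist_force: [0.1, -0.2, 5.4]
width: 41.8
gripper_force: 40.3
```

Request:
jog_arm(plan="0 0 -0.003 0;0 0 -0.015 0;0 0 -0.05 0;0 0 -0.09 0;0 0 -0.13 0;0 0 -0.17 0;0 0 -0.2 0;0 0 -0.21 0;0 0 -0.215 0;0 0 -0.215 0")

```text
time: 31.1
tool_pos: [420.1, -145.7, 296.9]
eef_rot: [3.141, -0.001, -2.902]
wrist_force: [0.2, 0.0, -1.4]
width: 42.0
gripper_force: 40.6
```

```bash
python3 - <<'E'
from h import *
s=r.read_state(); print(s["tool_pos"],s["width"],s["time"])
c=[*s["tool_pos"],-166.3]
for p in ([405,-40],[433.6,68.6]): plan(c,p+[c[2],-166.3])
shot("w7")
E
```

```text
[ 420.1 -145.7  296.9] 42.0396527180286 31.1
row -0.0104 0.1063 0.0000 -0.0000 dist 107
row -0.0639 0.2050 0.0000 -0.0000 dist 215
```

View pics/w7.png

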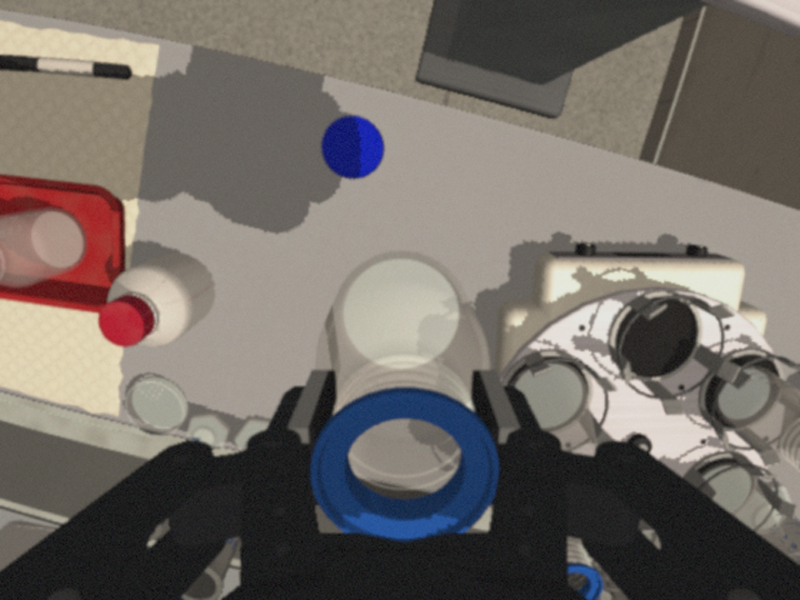

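Request:
jog_arm(plan="-0.001 0.01 0 0;-0.005 0.035 0 0;-0.01 0.075 0 0;-0.02 0.115 0 0;-0.037 0.15 0 0;-0.052 0.18 0 0;-0.061 0.198 0 0;-0.064 0.205 0 0;-0.064 0.205 0 0")

```text
time: 32.33
tool_pos: [433.7, 68.3, 297.8]
eef_rot: [-3.141, -0.0, -2.902]
wrist_force: [-0.6, -0.5, -1.7]
width: 41.8
gripper_force: 40.6
```

Request:
jog_arm(plan="0 0 0.012 0;0 0 0.035 0;0 0 0.06 0;0 0 0.075 0;0 0 0.082 0;0 0 0.084 0;0 0 0.084 0")

```text
time: 33.2
tool_pos: [434.0, 68.5, 214.5]
eef_rot: [3.141, 0.001, -2.902]
wrist_force: [0.5, -0.1, -2.6]
width: 42.0
gripper_force: 40.6
```

```bash
python3 - <<'E'
from h import *
shot("w8"); s=r.read_state(); print(s["tool_pos"],s["wrist_force"],s["time"])
E
```

```text
[434.   68.6 214.6] [-0.3 -0.3 -1.8] 33.3
```

View pics/w8.png

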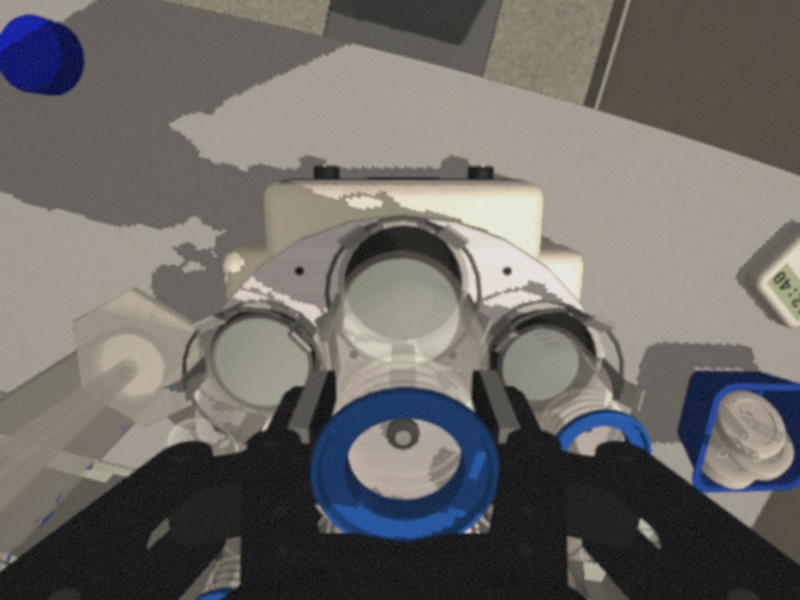

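Aligned over the 180° clamp: base at (403,298), clamp hoop symmetric about (404,295). Lowering.

Request:
jog_arm(plan="0 0 0.008 0;0 0 0.02 0;0 0 0.034 0;0 0 0.046 0;0 0 0.052 0;0 0 0.054 0;0 0 0.055 0;0 0 0.056 0;0 0 0.057 0;0 0 0.057 0")

```text
time: 34.55
tool_pos: [433.8, 68.5, 156.9]
eef_rot: [3.141, -0.0, -2.902]
wrist_force: [-0.4, -0.1, -1.5]
width: 42.0
gripper_force: 40.6
```

Request:
jog_arm(plan="0 0 0.001 0;0 0 0.002 0;0 0 0.003 0;0 0 0.003 0")

```text
time: 35.05
tool_pos: [434.6, 68.5, 156.4]
eef_rot: [-3.141, 0.004, -2.902]
wrist_force: [-3.5, -0.4, 9.7]
width: 41.9
gripper_force: 42.2
```

Request:
jog_arm(plan="0 0 -0.001 0;0 0 -0.002 0;0 0 -0.002 0;0 0 -0.002 0", fingers=0.068)

```text
time: 35.55
tool_pos: [433.7, 68.5, 155.6]
eef_rot: [3.142, -0.0, -2.902]
wrist_force: [0.6, -0.9, 0.1]
width: 67.9
gripper_force: 0.0
```

Request:
jog_arm(plan="0 0 -0.01 0;0 0 -0.04 0;0 0 -0.09 0;0 0 -0.13 0;0 -0.02 -0.15 0;0.03 -0.07 -0.15 0;0.06 -0.12 -0.15 0;0.06 -0.18 -0.15 0;0.06 -0.24 -0.15 0;0.06 -0.26 -0.15 0")

```text
time: 36.8
tool_pos: [437.0, -201.3, 305.8]
eef_rot: [-3.142, -0.001, -2.906]
wrist_force: [0.0, 0.9, -0.2]
width: 68.0
gripper_force: 0.0
```

```bash
python3 - <<'E'
from h import *
s=r.read_state(); print(s["tool_pos"],s["time"])
t=r.snapshot("top")[:,:,::-1]
cv2.imwrite("pics/end.png",cv2.resize(t[150:290,145:440],None,fx=2.7,fy=2.7,interpolation=cv2.INTER_CUBIC))
E
```

```text
[ 437.  -201.3  305.8] 36.8
```

View pics/end.png

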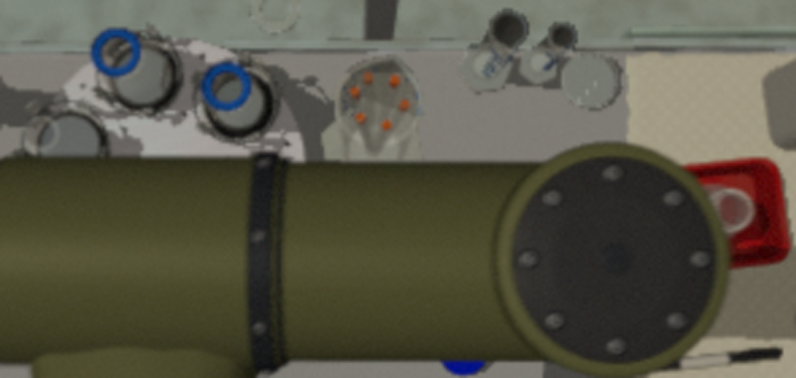

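Request:
jog_arm(plan="0.03 -0.04 0 0;0.07 -0.09 0 0;0.11 -0.14 0 0;0.15 -0.18 0 0;0.19 -0.22 0 0;0.23 -0.26 0 0;0.255 -0.288 0 0;0.255 -0.288 0 0;0.255 -0.288 0 0")

```text
time: 37.98
tool_pos: [258.2, -538.4, 306.2]
eef_rot: [-3.142, 0.0, -2.902]
wrist_force: [-0.1, 0.7, 0.5]
width: 68.3
gripper_force: 0.0
```

```bash
python3 - <<'E'
from h import *
s=r.read_state(); print(s["tool_pos"],s["time"])
t=r.snapshot("top")[:,:,::-1]
cv2.imwrite("pics/end2.png",cv2.resize(t[150:290,145:440],None,fx=2.7,fy=2.7,interpolation=cv2.INTER_CUBIC))
E
```

```text
[ 258.2 -538.4  306.2] 37.975
```

View pics/end2.png

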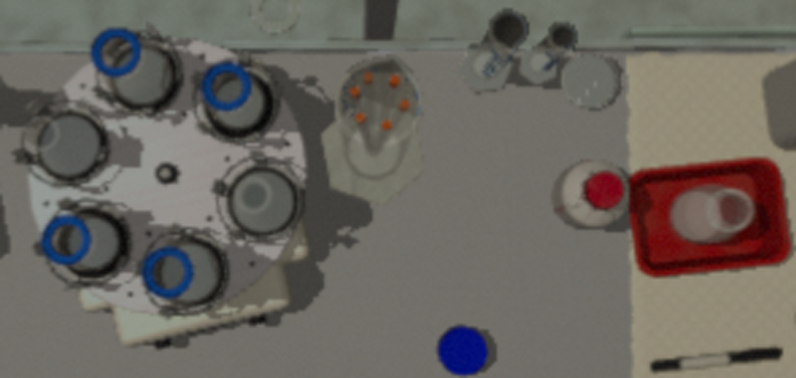

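```bash
python3 -c "
from rig import r
print(r.close_job())"
```

```text
the job is handed in; nothing more can be done
None
```

The shaker is loaded in balance and the job was handed in at about 38 s: the odd bottle stands upright in the red tray, the flask is at 240°, the short bottle at 120° and the tall bottle at 180°, each opposite its twin, with the sample bottle untouched.

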